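# Tip the serum carton down onto the rose panel

### The job

Lay the tall teal serum carton down: with the fingertips, push it high up so that it tips over where it stands and ends lying flat on its broad face, wholly within the rose panel, never on the grey one. Do not shove it along while it stands, and do not pinch, press hard on or lift it. Leave everything else on the tray and the dresser alone.

Things in the scene. Friction and masses are not known exactly. Their poses are not given: they have to be found in the camera images.
- carton: tall teal serum carton with gold bands and a white dot on each broad face, closed, 56 mm wide (its x), 44 mm deep (its y), 125 mm tall (its z), 100 to 200 g; origin at the centre of its foot, z up. At the start it stands upright across the seam between the rose and the grey panel, its broad faces (normals along its +y and -y) looking along the panels
- carton_center (a point): centre of the carton, 62.5 mm above its foot. Pushed on a broad face near its top the carton tips about the far foot edge and, beyond about 0.34 rad, falls over by itself
- rose_panel: rose-pink flat felt-board panel fixed on the tray floor, 100 mm (its x) by 165 mm (its y), 2 mm thick, origin at the centre of its underside; its top, 10 mm above the dresser top, is what the carton stands on. It lies end to end with the grey panel along y, 8 mm apart; which of the two is on the left varies
- grey_panel: grey panel, same size and height and same way round as the rose one
- tray: acacia wood tray fixed on the dresser, 300 mm (its x) by 420 mm (its y), rim 24 mm high and 10 mm thick, floor 8 mm thick; origin at the centre of its underside. The panels lie in its near half (centre line 75 mm towards -x of its centre), the other things in its far half
- organizer: clear plastic flip-top pill organizer, empty and shut, 34 x 150 mm, 24 mm tall, lying in the tray; origin under its centre
- roller: rose quartz facial roller with steel frame lying in the tray, about 172 mm long along its y, 46 mm wide, 20 mm tall; origin under the middle of its handle
- jar: white ceramic jar, 58 mm across, 46 mm tall, in the tray; origin under its centre
- mascara: slim black mascara tube standing in the tray, 18 mm across, 112 mm tall; origin under its centre
- perfume: amber perfume bottle on the dresser, 52 mm across, 100 mm tall; origin under its centre
- polish: small red nail polish bottle on the dresser, 28 mm across, 60 mm tall; origin under its centre
- candle: blue ceramic candle pot on the dresser, 70 mm across, 70 mm tall; origin under its centre
- carton_foot_a (a point): mid-depth point of the carton's outline: foot, -x side
- carton_foot_b (a point): mid-depth point of the carton's outline: foot, +x side
- carton_top_a (a point): mid-depth point of the carton's outline: top, -x side
- carton_top_b (a point): mid-depth point of the carton's outline: top, +x side

How it is judged:
By the outcome, as a careful person would: the job done as asked, in the order asked, and still so for the second after the job is handed in, with the robot touching nothing.
It also fails if it takes over 32 s, if anything falls off the work surface, if the arm or the gripper's body presses on something with over 40 N, if the wrist force passes 120 N, or if a joint passes its speed limit or range.

### The arm

A 7-joint arm with a two-finger parallel gripper is mounted at the origin on the work surface. World frame = base frame: x ahead of the robot, y to its left, z up, the work surface at z = 0. Lengths are in m, angles in degrees, forces in N, time in s.
With the tool pointing down it reaches from about 0.425 to 0.875 m from the base axis. Payload 4.7 kg.
Tool frame: the origin (TCP) lies at the very end of the fingers, on their centre line; the grasp point (between the pads) lies 19 mm behind it (env.grip_point_offset is the distance from the TCP to the grasp point, in m); z points along the fingers, y is the line along which they close (so a half turn about z gives the same grasp; the last joint's range is limited). The gripper opens to 87 mm and grips with 3 to 60 N. Pads are 19 mm wide; open, the fingers measure 117 mm over their backs; the gripper's body (75 mm by 190 mm) begins 51 mm behind the grasp point.
Start: joints at [76.152, 18.392, -4.016, 83.108, 1.295, 78.541, -3.26], TCP at [0.164, -0.629, 0.223] pointing down, gripper open.
Joint ranges: [-163.93, 163.93], [-17.29, 119.83], [-79.2, 71.16], [3.27, 140.29], [-89.18, 269.18], [5.43, 117.66], [-154.24, 154.24]. Speed limits (degrees/s): [147.25, 147.25, 180, 180, 180, 180, 180].

### API

Orientations are given as [roll, pitch, yaw] about the fixed x, y, z axes, in that order (R = Rz(yaw) Ry(pitch) Rx(roll)).
In Python, from cell import env gives the robot as it stands.
- The arm moves only by the tool jog_arm, never from a script. Its argument "motion" is a list of rows, each an object of numbers: "x", "y", "z": the shift along the tool's x, y, z in cm; "ax", "ay", "az": the turn, a rotation vector about the tool's x, y, z in degrees. In form: [{"x": .., "y": .., "z": .., "ax": .., "ay": .., "az": ..}, ...]. A call has exactly 5 rows; each row shifts and turns the commanded pose from where the row before left it, along the tool's axes as they then stand; what a row does not reach is not made up. A row lasts 1/10 s, in which the tool goes at most 50 mm and 8.59 degrees, less where a joint would pass 70% of its speed; a pose out of reach is approached as far as the arm can. A call is refused whole if a number of a shift passes 5 or a number of a turn 8.59, either way. A call with a gripper value outside its range is refused whole. "claw" is the gripper command: -1 is shut, 1 is fully open, values between are in proportion, set as the call begins (left out, the last holds). The fingers move at their own pace and stop on an object; "squeeze" is the grip in N (left out, the last holds). Time passes only in rows, so rows that do not move let the fingers close, or fill a call up. It gives the time, the measured TCP pose, the force, the opening and the grip force at its end, in the units of the state.
- env.get_obs(): the state, without advancing time (a new reading comes with each control period).
- env.read_camera(name): name is "scene" or "top" or "wrist"; returns the picture (480x640x3 uint8, red, green, blue); there is no depth.
- env.camera_params(name): a dict with "fx", "fy", "cx", "cy" (pixels), "extrinsics" (4x4, takes a point from world to camera coordinates). Camera axes: x right, y up, looking along -z (the intrinsics and any distortion apply to the point x, -y, -z); pixel columns grow to the right and rows downward; lengths in m; the calibration is good to about 2 mm. The wrist camera is an equidistant fisheye: a pixel r from the principal point sees the ray r / f radians off the axis. A picture is of the moment at which its call begins: read the wrist's pose just before it. camera_params takes no time and is no camera call; for the wrist camera it gives the pose at the moment of the call.
- env.sign_off(): hands the job in; it is judged then, once.
The state is a dict: "time_s": time; "qpos": joint angles; "joint_velocities": joint speeds; "effort": joint torques, N m; "tool_pos": TCP position; "tool_rot": TCP orientation; "force": force on the tool from outside, world axes, zero at the start; "wrist_torque": the same for the moment, N m; "grip_width": finger opening in m; "grasp_force": force on a finger pad.
Only numpy, scipy, OpenCV 4.12 (cv2) and the standard library are available. Lean on these libraries where they do the work, as an engineer would, in place of code of your own. Each camera call takes 0.05 s, during which the arm holds its last target. There are 200 camera calls.

## Working session

There is one attempt and no reset: what is moved stays moved. The work goes in short steps, Python scripts to look and compute and a tool call to move; the robot and the scene stay as the last step left them, time stands still between calls to the robot, and variables do not carry over. Pictures are saved under pics/ and viewed, at most 10 in all, crops included, and the job is handed in when it is done.

Besides the shell and the picture viewer there is one more tool, called after "Call:" by a JSON object that holds its "op" and its "data", one argument or row to a line. jog_arm: Moves the arm, as the interface text tells. Its arguments: {"type":"object","properties":{"motion":{"type":"array"},"claw":{"type":"number"},"squeeze":{"type":"number"}},"required":["motion"]}

```bash
ls; mkdir -p pics; python3 - <<'E'
from cell import env
import cv2
for n in("scene","top"):
    cv2.imwrite(f"pics/{n}0.png",env.read_camera(n)[:,:,::-1])
    p=env.camera_params(n);print(n,{k:(v.round(4).tolist() if hasattr(v,'round') and hasattr(v,'tolist') else v) for k,v in p.items()})
o=env.get_obs();print(o)
E
```

```text
pics
scene {'fx': 464.3175234283161, 'fy': 464.3175234283161, 'cx': 324.46737577858556, 'cy': 235.3913018274746, 'extrinsics': [[-0.8482, 0.5294, -0.019, 0.4922], [-0.3986, -0.6141, 0.6812, 0.1767], [0.3489, 0.5853, 0.7319, -1.4055], [0.0, 0.0, 0.0, 1.0]]}
top {'fx': 567.8775327551663, 'fy': 567.8775327551663, 'cx': 327.24032296355796, 'cy': 241.54948494092363, 'extrinsics': [[-0.0583, -0.9983, -0.0013, 0.0237], [0.9767, -0.0573, 0.2066, -0.5938], [-0.2063, 0.0108, 0.9784, -1.2328], [0.0, 0.0, 0.0, 1.0]]}
{'time_s': 0.1, 'qpos': array([76.15108477, 18.43615491, -4.01528556, 83.16827186,  1.29617661,
       78.54196178, -3.25999603]), 'joint_velocities': array([-0.07906624, -0.07463069,  0.04044032, -0.13818636, -0.06440829,
        0.03537587, -0.02391987]), 'effort': array([ 6.68074190e-04, -4.92571270e+01, -4.05641366e-01, -3.13402569e+01,
       -6.42520166e-02,  3.94469930e-02,  8.73410340e-05]), 'tool_pos': array([ 0.16428229, -0.62837424,  0.2215525 ]), 'tool_rot': array([-1.79898910e+02,  6.75282481e-03,  1.46585291e+01]), 'force': array([0.03461929, 0.05611157, 0.82663459]), 'wrist_torque': array([-0.00191082, -0.05711064, -0.02823152]), 'grasp_force': 0.0, 'grip_width': 0.08682506413238397}
```

View pics/scene0.png

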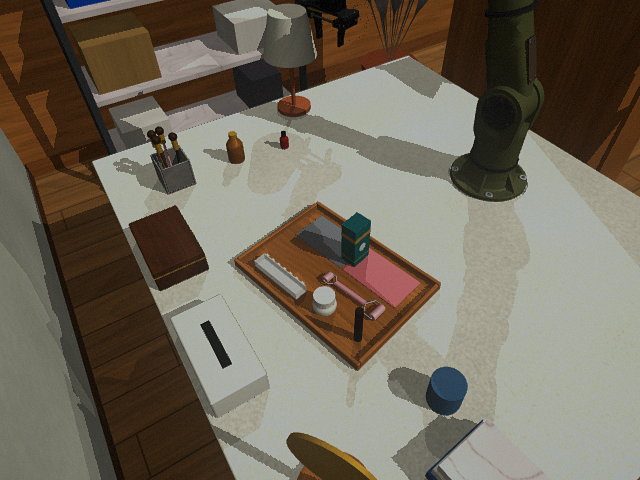

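View pics/top0.png

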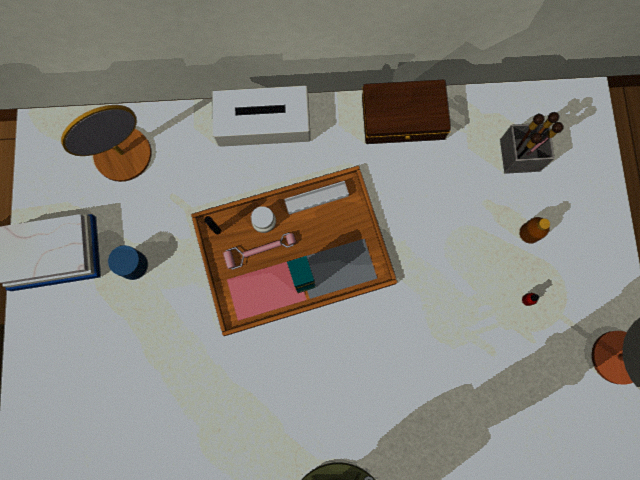

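```bash
cat > h.py <<'E'
from cell import env
import numpy as np, cv2
def ray(n,u,v):
    p=env.camera_params(n);E=np.array(p["extrinsics"]);R,t=E[:3,:3],E[:3,3]
    d=R.T@np.array([(u-p["cx"])/p["fx"],-(v-p["cy"])/p["fy"],-1]);return -R.T@t,d
def atz(n,u,v,z):
    c,d=ray(n,u,v);return c+d*(z-c[2])/d[2]
def proj(n,P):
    p=env.camera_params(n);E=np.array(p["extrinsics"]);q=(E[:3,:3]@np.atleast_2d(P).T).T+E[:3,3]
    return np.c_[p["cx"]-p["fx"]*q[:,0]/q[:,2], p["cy"]+p["fy"]*q[:,1]/q[:,2]]
E
python3 - <<'E'
import cv2
a=cv2.imread("pics/top0.png")[155:340,185:405];cv2.imwrite("pics/c1.png",cv2.resize(a,None,fx=3.2,fy=3.2,interpolation=cv2.INTER_CUBIC))
a=cv2.imread("pics/scene0.png")[200:320,280:450];cv2.imwrite("pics/c2.png",cv2.resize(a,None,fx=4.5,fy=4.5,interpolation=cv2.INTER_CUBIC))
E
```

```text
(no output)
```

View pics/c1.png

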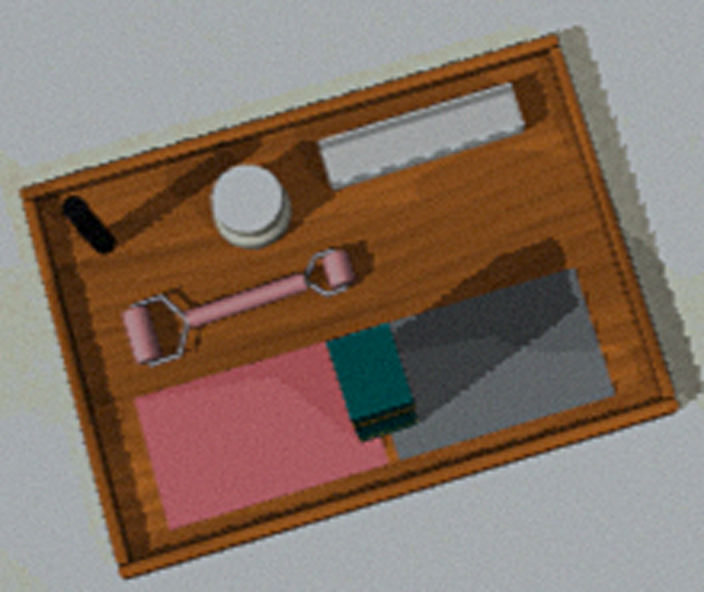

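View pics/c2.png

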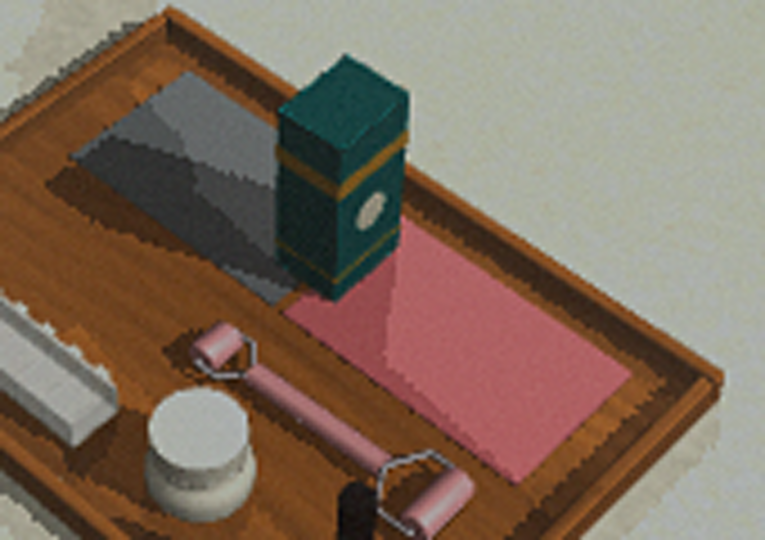

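The crops show the rose panel on the left (+y). The carton straddles the seam: its top-view top corners are at about (287,262), (307,256) and (314,280), and its scene-view front edge runs from (356,234) to (354,267). Next I fit the poses of the carton and panels.

```bash
python3 - <<'E'
from h import *
from scipy.optimize import least_squares
T=lambda L:np.array(L)/3.2+[185,155]-.35
S=lambda L:np.array(L)/4.5+[280,200]-.4
def place(x,P): 
    c,s=np.cos(x[2]),np.sin(x[2]);P=np.array(P,float)
    return np.c_[x[0]+c*P[:,0]-s*P[:,1],x[1]+s*P[:,0]+c*P[:,1],P[:,2]]
# panel pair frame: origin seam middle, rose +y
z=.010
PT=[(.05,.169,z),(-.05,.169,z),(-.05,.004,z),(.05,-.169,z),(-.05,-.169,z),(-.05,-.004,z)]
oT=T([(135,398),(168,528),(388,464),(576,268),(614,393),(397,460)])
PS=[(-.05,.169,z),(.05,.169,z),(.05,.004,z),(.05,-.004,z),(.05,-.169,z),(-.05,-.169,z)]
oS=S([(631,375),(517,483),(284,313),(276,304),(71,157),(188,72)])
a,b,h=.028,.022,.135
CT=[(a,b,h),(a,-b,h)];cT=T([(327,342),(390,324)])
CS=[(-a,-b,h),(a,-b,h),(-a,b,h),(a,b,h),(a,b,z),(a,-b,z),(-a,b,z)]
cS=S([(347,55),(278,108),(409,95),(344,152),(333,300),(278,258),(400,243)])
def fit(A,oa,B,ob,x0):
    f=lambda x:np.r_[(proj("top",place(x,A))-oa),(proj("scene",place(x,B))-ob)].ravel()
    r=least_squares(f,x0,loss='soft_l1');print(r.x[:2].round(4),np.degrees(r.x[2]).round(2));print(f(r.x).reshape(-1,2).round(1).tolist());return r.x
g=atz("top",*T([(392,462)])[0],z)[:2]
p=fit(PT,oT,PS,oS,[*g,.25]);c=fit(CT,cT,CS,cS,[*p[:2],p[2]])
d=c[:2]-p[:2];cc,s=np.cos(p[2]),np.sin(p[2]);print("carton in panel frame",cc*d[0]+s*d[1],-s*d[0]+cc*d[1])
E
```

```text
[0.5208 0.0527] 13.39
[[-0.2, -0.4], [0.5, 0.2], [0.4, -0.4], [-0.3, -0.4], [0.6, 0.5], [0.9, -0.2], [0.9, -0.0], [0.2, 0.8], [0.1, 0.2], [-0.4, 0.5], [0.3, -0.0], [0.6, -0.1]]
[0.5188 0.0488] 14.94
[[0.5, 0.0], [0.4, -0.7], [0.3, -0.4], [0.2, 0.1], [0.6, -0.7], [-0.3, -0.5], [0.7, 0.7], [-0.2, 1.0], [-0.0, 0.8]]
carton in panel frame -0.0027961190240211784 -0.0033346284305560627
```

```bash
python3 - <<'E'
from h import *
for n,u,v,z in [("scene",294,104,0),("top",612,356,0),("scene",290,10,.2),("scene",290,65,.12),("top",640,345,.2),("scene",235,158,0),("top",632,325,.2)]: print(n,u,v,z,atz(n,u,v,z).round(3))
print(proj("scene",[[.164,-.629,.22],[.164,-.629,.3],[.538,-.024,.13]]).round(0))
E
```

```text
scene 294 104 0 [ 0.286 -0.684  0.   ]
top 612 356 0 [ 0.301 -0.648  0.   ]
scene 290 10 0.2 [ 0.118 -0.986  0.2  ]
scene 290 65 0.12 [ 0.261 -0.74   0.12 ]
top 640 345 0.2 [ 0.323 -0.608  0.2  ]
scene 235 158 0 [ 0.602 -0.508  0.   ]
top 632 325 0.2 [ 0.362 -0.599  0.2  ]
[[329.  42.]
 [329.  18.]
 [333. 209.]]
```

```bash
python3 - <<'E'
import cv2
a=cv2.imread("pics/scene0.png")[0:180,200:440];cv2.imwrite("pics/c3.png",cv2.resize(a,None,fx=3,fy=3,interpolation=cv2.INTER_CUBIC))
E
```

```text
(no output)
```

View pics/c3.png

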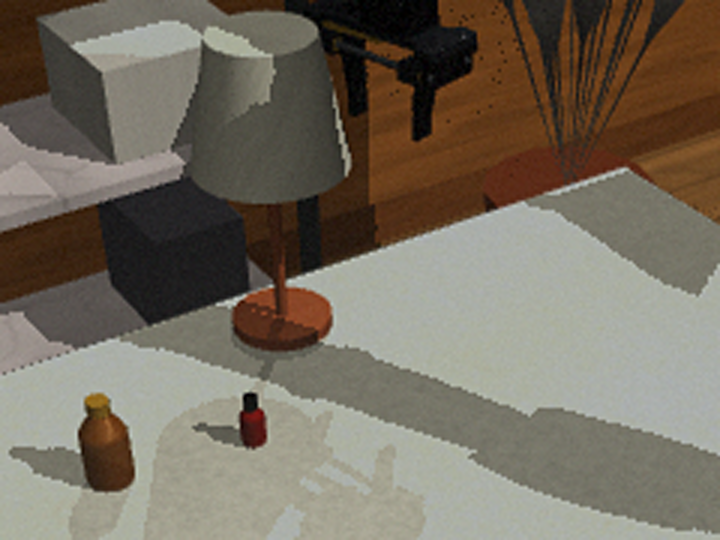

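Call:
{"op": "jog_arm", "data": {
  "motion": [
    {"y":-4},
    {"y":-4},
    {"y":-4},
    {"y":-4},
    {"z":0}
  ],
  "claw": -1,
  "squeeze": 10
}}

```text
$.motion[0]: bad value
```

Call:
{"op": "jog_arm", "data": {
  "motion": [
    {"x":4.8,"az":-6},
    {"x":4.8,"az":-6},
    {"x":4.8,"az":-6},
    {"x":4.8,"az":-6},
    {"x":4.8,"az":-6}
  ]
}}

```text
$.motion[0]: bad value
```

Call:
{"op": "jog_arm", "data": {
  "motion": [
    {"x":4.8,"az":-6},
    {"x":4.8,"az":-6},
    {"x":4.8,"az":-6},
    {"x":4.8,"az":-6},
    {"z":0}
  ]
}}

```text
$.motion[0]: bad value
```

All six fields are needed in each row.

Call:
{"op": "jog_arm", "data": {
  "motion": [
    {"x":0,"y":-4,"z":0,"ax":0,"ay":0,"az":0},
    {"x":0,"y":-4,"z":0,"ax":0,"ay":0,"az":0},
    {"x":0,"y":-4,"z":0,"ax":0,"ay":0,"az":0},
    {"x":0,"y":-4,"z":0,"ax":0,"ay":0,"az":0},
    {"x":0,"y":0,"z":0,"ax":0,"ay":0,"az":0}
  ],
  "claw": -1,
  "squeeze": 10
}}

```text
time_s: 0.6
tool_pos: [0.1225, -0.4695, 0.2218]
tool_rot: [-179.8, 0.0, 14.7]
force: [-0.6, -0.2, 0.1]
grip_width: 0.0553
grasp_force: 0.0
```

Call:
{"op": "jog_arm", "data": {
  "motion": [
    {"x":4.8,"y":0,"z":0,"ax":0,"ay":0,"az":-6},
    {"x":4.8,"y":0,"z":0,"ax":0,"ay":0,"az":-6},
    {"x":4.8,"y":0,"z":0,"ax":0,"ay":0,"az":-6},
    {"x":4.8,"y":0,"z":0,"ax":0,"ay":0,"az":-6},
    {"x":4.8,"y":0,"z":0,"ax":0,"ay":0,"az":-6}
  ]
}}

```text
time_s: 1.1
tool_pos: [0.3382, -0.367, 0.2224]
tool_rot: [180.0, -0.0, 44.9]
force: [0.1, -0.2, -0.1]
grip_width: 0.015
grasp_force: 0.0
```

Call:
{"op": "jog_arm", "data": {
  "motion": [
    {"x":4.8,"y":0,"z":0,"ax":0,"ay":0,"az":-6},
    {"x":4.8,"y":0,"z":0,"ax":0,"ay":0,"az":-6},
    {"x":4.8,"y":0,"z":0,"ax":0,"ay":0,"az":-6},
    {"x":4.8,"y":0,"z":0,"ax":0,"ay":0,"az":-6},
    {"x":0,"y":0,"z":0,"ax":0,"ay":0,"az":-8}
  ]
}}

```text
time_s: 1.6
tool_pos: [0.4533, -0.2063, 0.2228]
tool_rot: [179.9, -0.2, 77.6]
force: [0.8, -0.3, 0.5]
grip_width: 0.0006
grasp_force: 0.0
```

Call:
{"op": "jog_arm", "data": {
  "motion": [
    {"x":0,"y":0,"z":0,"ax":0,"ay":0,"az":-8},
    {"x":0,"y":0,"z":0,"ax":0,"ay":0,"az":-8},
    {"x":0,"y":0,"z":0,"ax":0,"ay":0,"az":-8},
    {"x":0,"y":0,"z":0,"ax":0,"ay":0,"az":-4},
    {"x":0,"y":0,"z":0,"ax":0,"ay":0,"az":0}
  ]
}}

```text
time_s: 2.1
tool_pos: [0.4495, -0.2142, 0.2223]
tool_rot: [180.0, -0.0, 104.7]
force: [0.5, 0.1, -0.8]
grip_width: 0.0003
grasp_force: 0.0
```

```bash
python3 - <<'E'
from h import *
o=env.get_obs();print(o['tool_pos'],o['tool_rot'],o['grip_width'])
y=np.radians(o['tool_rot'][2]);a=np.radians(14.94)
for d in(.075,):
    t=np.array([.5188+np.sin(a)*d,.0488-np.cos(a)*d])-o['tool_pos'][:2]
    print("dx,dy tool cm",100*(np.cos(y)*t[0]+np.sin(y)*t[1]),100*(np.sin(y)*t[0]-np.cos(y)*t[1]))
E
```

```text
[ 0.44947677 -0.21416584  0.22233742] [ 1.79988185e+02 -2.43160662e-02  1.04660655e+02] 0.00030751650914440516
dx,dy tool cm 16.185975966057757 13.398683851826549
```

Call:
{"op": "jog_arm", "data": {
  "motion": [
    {"x":3,"y":3.4,"z":0,"ax":0,"ay":0,"az":0},
    {"x":3,"y":3.4,"z":0,"ax":0,"ay":0,"az":0},
    {"x":3,"y":3.3,"z":0,"ax":0,"ay":0,"az":0},
    {"x":3,"y":3.3,"z":0,"ax":0,"ay":0,"az":0},
    {"x":1,"y":0,"z":2,"ax":0,"ay":0,"az":0}
  ]
}}

```text
time_s: 2.6
tool_pos: [0.5505, -0.0479, 0.2049]
tool_rot: [179.5, -0.1, 105.0]
force: [-0.1, 0.8, 0.6]
grip_width: 0.0004
grasp_force: 0.0
```

Call:
{"op": "jog_arm", "data": {
  "motion": [
    {"x":1,"y":0,"z":2.5,"ax":0,"ay":0,"az":0},
    {"x":1,"y":0,"z":2.5,"ax":0,"ay":0,"az":0},
    {"x":1,"y":0,"z":2.5,"ax":0,"ay":0,"az":0},
    {"x":0,"y":0,"z":1,"ax":0,"ay":0,"az":0},
    {"x":0,"y":0,"z":0,"ax":0,"ay":0,"az":0}
  ]
}}

```text
time_s: 3.1
tool_pos: [0.5374, -0.0256, 0.1162]
tool_rot: [-179.9, -0.1, 104.6]
force: [0.0, -0.1, 1.1]
grip_width: 0.0004
grasp_force: 0.0
```

```bash
python3 - <<'E'
from h import *
o=env.get_obs();print(o['tool_pos'],o['tool_rot'],o['force'])
y=np.radians(o['tool_rot'][2]);t=np.array([.5188,.0488])-o['tool_pos'][:2]
print("centre in tool cm",100*(np.cos(y)*t[0]+np.sin(y)*t[1]),100*(np.sin(y)*t[0]-np.cos(y)*t[1]))
a=np.hstack([env.read_camera(n)[v:v+240,u:u+240] for n,u,v in(("top",190,140),("scene",240,100))])[:,:,::-1]
cv2.imwrite("pics/p1.png",cv2.resize(a,None,fx=1.66,fy=1.66,interpolation=cv2.INTER_CUBIC))
E
```

```text
[ 0.53744972 -0.02556767  0.11619806] [-1.79853228e+02 -6.65520859e-02  1.04612972e+02] [ 0.02217961 -0.074202    1.06242616]
centre in tool cm 7.666713998172528 0.07156656199949797
```

View pics/p1.png

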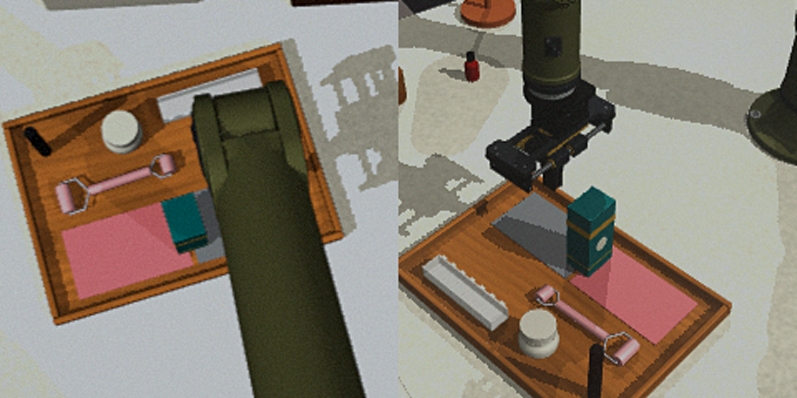

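The gripper is behind the carton on the grey side, lined up with it. I'll raise slightly, approach, then creep.

Call:
{"op": "jog_arm", "data": {
  "motion": [
    {"x":1,"y":0,"z":-0.5,"ax":0,"ay":0,"az":0},
    {"x":1,"y":0,"z":0,"ax":0,"ay":0,"az":0},
    {"x":1,"y":0,"z":0,"ax":0,"ay":0,"az":0},
    {"x":0.5,"y":0,"z":0,"ax":0,"ay":0,"az":0},
    {"x":0.2,"y":0,"z":0,"ax":0,"ay":0,"az":0}
  ]
}}

```text
time_s: 3.7
tool_pos: [0.5287, 0.0116, 0.1227]
tool_rot: [180.0, 0.0, 104.8]
force: [0.5, 0.6, 0.4]
grip_width: 0.0007
grasp_force: 0.0
```

Call:
{"op": "jog_arm", "data": {
  "motion": [
    {"x":0.3,"y":0,"z":0,"ax":0,"ay":0,"az":0},
    {"x":0.3,"y":0,"z":0,"ax":0,"ay":0,"az":0},
    {"x":0.3,"y":0,"z":0,"ax":0,"ay":0,"az":0},
    {"x":0.3,"y":0,"z":0,"ax":0,"ay":0,"az":0},
    {"x":0.3,"y":0,"z":0,"ax":0,"ay":0,"az":0}
  ]
}}

```text
time_s: 4.2
tool_pos: [0.5251, 0.025, 0.1225]
tool_rot: [-180.0, 0.0, 104.6]
force: [-0.0, 0.1, 0.4]
grip_width: 0.0007
grasp_force: 0.2
```

```bash
python3 - <<'E'
from h import *
o=env.get_obs();print(o['tool_pos'],o['tool_rot'],o['force'])
a=np.hstack([env.read_camera(n)[v:v+180,u:u+180] for n,u,v in(("top",220,170),("scene",260,160))])[:,:,::-1]
cv2.imwrite("pics/p2.png",cv2.resize(a,None,fx=2.2,fy=2.2,interpolation=cv2.INTER_CUBIC))
E
```

```text
[0.52509785 0.02504399 0.12251084] [-1.79998910e+02  1.10835126e-02  1.04642846e+02] [-0.04271851  0.14482808  0.36494762]
```

View pics/p2.png

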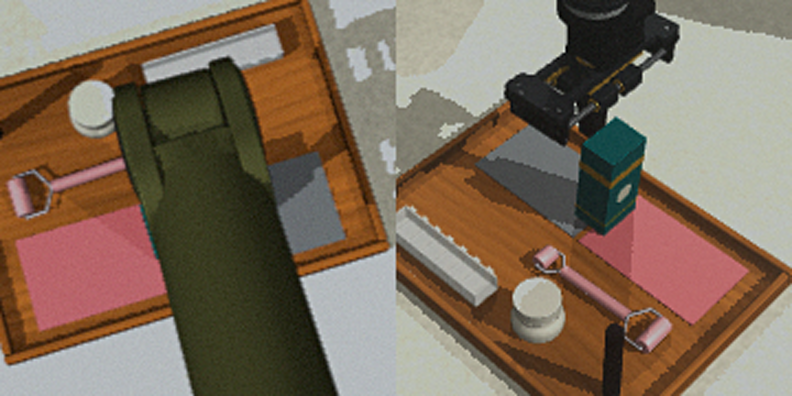

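```bash
cat >> h.py <<'E'
def shift(img):
    """sub-pixel shift of carton patches since the start, scene camera"""
    a=cv2.imread("pics/scene0.png");b=img[:,:,::-1]
    for nm,(u0,v0,u1,v1) in dict(foot=(344,250,368,268),mid=(344,236,369,256),top=(342,212,370,236)).items():
        f=lambda im:cv2.resize(cv2.GaussianBlur(im,(0,0),.8),None,fx=4,fy=4,interpolation=cv2.INTER_CUBIC)
        A=f(a[v0:v1,u0:u1]);m=25;B=f(b[v0-m:v1+m,u0-m:u1+m])
        r=cv2.matchTemplate(B,A,cv2.TM_CCOEFF_NORMED);_,s,_,p=cv2.minMaxLoc(r);print(nm,p[0]/4-m,p[1]/4-m,round(s,3))
E
python3 - <<'E'
from h import *
shift(env.read_camera("scene"))
P=np.array([[.5188,.0488,.01],[.5188-.00257,.0488+.00966,.01],[.5188,.0488,.12],[.5188-.00257,.0488+.00966,.12]]);q=proj("scene",P);print(q[1]-q[0],q[3]-q[2])
E
```

```text
foot 0.25 0.0 0.983
mid 0.75 1.25 0.843
top -25.0 -25.0 0.646
[2.9826341 2.0084119] [3.20599323 2.02608811]
```

The foot hasn't moved, and the carton is just starting to tip or be touched. I'll keep creeping.

Call:
{"op": "jog_arm", "data": {
  "motion": [
    {"x":0.3,"y":0,"z":0,"ax":0,"ay":0,"az":0},
    {"x":0.3,"y":0,"z":0,"ax":0,"ay":0,"az":0},
    {"x":0.3,"y":0,"z":0,"ax":0,"ay":0,"az":0},
    {"x":0,"y":0,"z":0,"ax":0,"ay":0,"az":0},
    {"x":0,"y":0,"z":0,"ax":0,"ay":0,"az":0}
  ]
}}

```text
time_s: 4.85
tool_pos: [0.5228, 0.0338, 0.1225]
tool_rot: [-180.0, 0.0, 104.7]
force: [0.3, -0.0, -0.1]
grip_width: 0.0006
grasp_force: 0.1
```

```bash
python3 - <<'E'
from h import *
o=env.get_obs();print(o['tool_pos'],o['force'])
i=env.read_camera("scene");shift(i)
cv2.imwrite("pics/p3.png",cv2.resize(i[190:300,290:450,::-1],None,fx=4.5,fy=4.5,interpolation=cv2.INTER_CUBIC))
E
```

```text
[0.52276521 0.03383304 0.12249993] [ 0.31004495 -0.02016559 -0.09507528]
foot 0.25 0.0 0.961
mid 2.0 2.25 0.579
top -21.75 -24.0 0.662
```

View pics/p3.png

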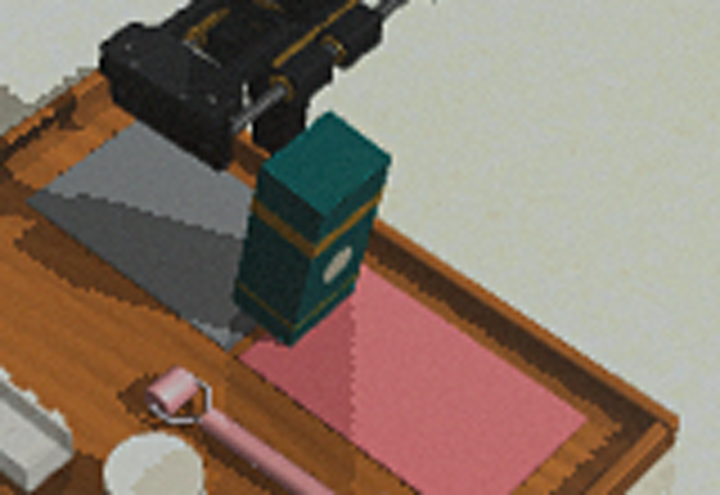

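It's tipping about a fixed foot edge. I'll continue at the same rate.

Call:
{"op": "jog_arm", "data": {
  "motion": [
    {"x":0.3,"y":0,"z":0,"ax":0,"ay":0,"az":0},
    {"x":0.3,"y":0,"z":0,"ax":0,"ay":0,"az":0},
    {"x":0.3,"y":0,"z":0,"ax":0,"ay":0,"az":0},
    {"x":0.3,"y":0,"z":0,"ax":0,"ay":0,"az":0},
    {"x":0.2,"y":0,"z":0,"ax":0,"ay":0,"az":0}
  ]
}}

```text
time_s: 5.4
tool_pos: [0.5192, 0.0478, 0.1225]
tool_rot: [-180.0, -0.0, 104.7]
force: [-0.3, 1.0, 0.4]
grip_width: 0.0006
grasp_force: 0.0
```

Call:
{"op": "jog_arm", "data": {
  "motion": [
    {"x":0.2,"y":0,"z":0,"ax":0,"ay":0,"az":0},
    {"x":0.2,"y":0,"z":0,"ax":0,"ay":0,"az":0},
    {"x":0.2,"y":0,"z":0,"ax":0,"ay":0,"az":0},
    {"x":0.2,"y":0,"z":0,"ax":0,"ay":0,"az":0},
    {"x":0,"y":0,"z":0,"ax":0,"ay":0,"az":0}
  ]
}}

```text
time_s: 5.9
tool_pos: [0.5172, 0.0554, 0.1225]
tool_rot: [-180.0, -0.0, 104.7]
force: [-0.3, 0.2, -0.5]
grip_width: 0.0004
grasp_force: 0.0
```

```bash
python3 - <<'E'
from h import *
o=env.get_obs();print(o['tool_pos'],o['force'])
i=env.read_camera("scene");shift(i)
cv2.imwrite("pics/p4.png",cv2.resize(i[190:300,290:450,::-1],None,fx=4.5,fy=4.5,interpolation=cv2.INTER_CUBIC))
E
```

```text
[0.51715192 0.05540051 0.12251838] [-0.29296344  0.24822642 -0.46020981]
foot 0.75 -0.5 0.931
mid 17.0 25.0 0.522
top -14.25 -19.5 0.66
```

View pics/p4.png

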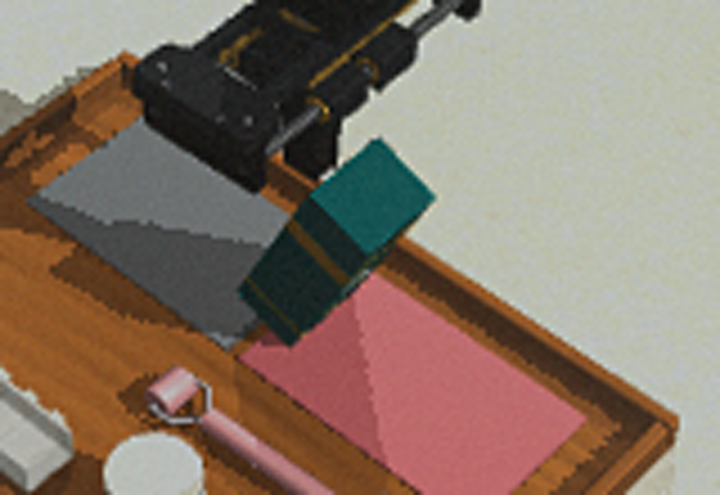

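It is past the balance point, falling, and clear of the finger. I'll hold, then retreat up and back.

Call:
{"op": "jog_arm", "data": {
  "motion": [
    {"x":0,"y":0,"z":0,"ax":0,"ay":0,"az":0},
    {"x":0,"y":0,"z":0,"ax":0,"ay":0,"az":0},
    {"x":0,"y":0,"z":0,"ax":0,"ay":0,"az":0},
    {"x":0,"y":0,"z":0,"ax":0,"ay":0,"az":0},
    {"x":0,"y":0,"z":0,"ax":0,"ay":0,"az":0}
  ]
}}

```text
time_s: 6.45
tool_pos: [0.5173, 0.0549, 0.1225]
tool_rot: [-180.0, 0.0, 104.7]
force: [-0.1, -0.6, -0.1]
grip_width: 0.0007
grasp_force: 0.0
```

Call:
{"op": "jog_arm", "data": {
  "motion": [
    {"x":-3,"y":0,"z":-2,"ax":0,"ay":0,"az":0},
    {"x":-4,"y":0,"z":-2,"ax":0,"ay":0,"az":0},
    {"x":-4,"y":0,"z":-2,"ax":0,"ay":0,"az":0},
    {"x":-4,"y":0,"z":-2,"ax":0,"ay":0,"az":0},
    {"x":-4,"y":0,"z":-2,"ax":0,"ay":0,"az":0}
  ]
}}

```text
time_s: 6.95
tool_pos: [0.5655, -0.1305, 0.2235]
tool_rot: [180.0, 0.0, 104.7]
force: [0.5, 0.6, -0.5]
grip_width: 0.0004
grasp_force: 0.0
```

Call:
{"op": "jog_arm", "data": {
  "motion": [
    {"x":-1,"y":0,"z":0,"ax":0,"ay":0,"az":0},
    {"x":0,"y":0,"z":0,"ax":0,"ay":0,"az":0},
    {"x":0,"y":0,"z":0,"ax":0,"ay":0,"az":0},
    {"x":0,"y":0,"z":0,"ax":0,"ay":0,"az":0},
    {"x":0,"y":0,"z":0,"ax":0,"ay":0,"az":0}
  ]
}}

```text
time_s: 7.45
tool_pos: [0.5675, -0.1365, 0.2221]
tool_rot: [-180.0, -0.0, 104.8]
force: [-0.3, -0.0, -0.8]
grip_width: 0.0005
grasp_force: 0.0
```

```bash
python3 - <<'E'
from h import *
o=env.get_obs();print(o['tool_pos'],o['force'])
a=np.hstack([cv2.resize(env.read_camera(n)[v:v+130,u:u+130],None,fx=3,fy=3,interpolation=cv2.INTER_CUBIC) for n,u,v in(("top",215,205),("scene",320,205))])[:,:,::-1]
cv2.imwrite("pics/p5.png",a)
E
```

```text
[ 0.56754774 -0.13652593  0.22213499] [-0.32589189 -0.00113122 -0.76513718]
```

View pics/p5.png

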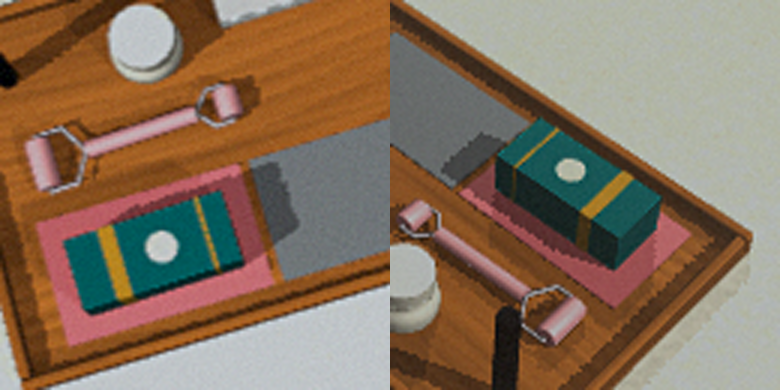

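The carton lies flat on its broad face with rose showing all round it. In the left half of the picture it spans about (65,190) to (243,313), and the panel spans about (38,165) to (275,345). The gripper is clear of it, and nothing else has moved.

```bash
python3 -c "
from cell import env
print(env.sign_off())"
```

```text
the job is handed in; nothing more can be done
None
```

The teal carton was tipped over where it stood and lies flat on its broad face, wholly within the rose panel; the gripper is clear, nothing else was touched, and the job was handed in at about 7.5 s.

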